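# Put the washed arepa moulds away in the revolving rack

### The job

Put every arepa mould on the counter back into the revolving rack: lay it on the loading dock, slide it through the gate fully home into an open, empty bay, one mould to a bay, clicking the turret round to bring the next free bay to the gate. Finish with the turret clicked round so that its blanked-off bay closes the gate, and do not knock over or shove aside the ramekin that stands among them.

Things in the scene. Friction and masses are not known exactly. Their poses are not given: they have to be found in the camera images.
- rack: fixed base of the revolving rack: round, wooden, 142 mm radius, with a guard wall 41 mm high (inner radius 136 mm) round the turret, open only at the gate, which faces the rack's +y. Origin: on the turret's axis at counter height; z up. Its place and yaw vary.
- rack_dock (a point): centre of the loading dock's floor outside the gate, 182 mm from the turret's axis along the rack's +y, 21 mm above the counter. A shelf 100 mm wide, 130 to 230 mm from the axis; two cheeks 10 mm high on it funnel a mould: 60 mm apart at the gate, 76 at the outer end. A mould slides from here along the rack's -y into the bay at the gate. Axes as rack.
- rack_gate (a point): fixed point of the rack, 84 mm from the axis along the rack's +y and 20 mm above the counter: where the floor centre of a bay lies when that bay is clicked in line with the gate. Axes as rack.
- turret (a joint): angle of the steel turret, rad, + anticlockwise from above, endless. Five bays every 1.2566 rad (72 deg); it clicks (rests) at multiples of 1.2566, a bay in line with the gate; bay k is there at -k x 1.2566 (plus turns). Past half way it is drawn to the next click (effort up to 0.3 N m), settling within 2 s; rarely it sticks half way. A mould over 7 mm out of its bay catches on the guard.
- turret_handle (a point): centre of the top of the black handle bar on the turret's axis, 87 mm above the counter. The bar is 60 mm long (this point's x), 14 thick (y), 46 high, its foot 41 mm above the counter; it turns with the turret; with bay 0 at the gate its axes are the rack's. Grasp it from above across its thickness and twist to turn the turret.
- bay0 (a point): floor centre of open bay 0 of the turret, 84 mm from its axis, 20 mm above the counter; axes as turret_handle. A mould fully home has its origin here within 5 mm, its long axis radial.
- bay1 (a point): floor centre of open bay 1 of the turret, 84 mm from its axis, 20 mm above the counter; axes as turret_handle. A mould fully home has its origin here within 5 mm, its long axis radial. Each bay is a case 59 mm wide, 80 long (44 to 124 mm from the axis).
- bay2 (a point): floor centre of open bay 2 of the turret, 84 mm from its axis, 20 mm above the counter; axes as turret_handle. A mould fully home has its origin here within 5 mm, its long axis radial. Steel lips over both sides of each bay leave 17 mm height beneath and a 35 mm slot between them for the fin; no mould goes in from above.
- bay3 (a point): floor centre of open bay 3 of the turret, 84 mm from its axis, 20 mm above the counter; axes as turret_handle. A mould fully home has its origin here within 5 mm, its long axis radial. The lips' top is 41 mm above the counter.
- bay4 (a point): centre of the blanked-off bay 4: the same place in the turret as the other bays, but filled by a solid bamboo block that stands 2 mm above the lips; it takes no mould.
- mould1: aluminium arepa mould: flat plate 56 wide (x) x 80 long (y) x 14 mm high, 0.13 to 0.25 kg, with a dark wooden grip fin upright in its middle, 14 thick (x), 36 long (y), top 64 mm above the underside. The last 8 mm at each end is a nose 48 wide, 10 high. Same either way round. Origin: centre of the underside. May be absent.
- mould2: aluminium arepa mould: flat plate 56 wide (x) x 80 long (y) x 14 mm high, 0.13 to 0.25 kg, with a dark wooden grip fin upright in its middle, 14 thick (x), 36 long (y), top 64 mm above the underside. The last 8 mm at each end is a nose 48 wide, 10 high. Same either way round. Origin: centre of the underside. May be absent.
- mould3: aluminium arepa mould: flat plate 56 wide (x) x 80 long (y) x 14 mm high, 0.13 to 0.25 kg, with a dark wooden grip fin upright in its middle, 14 thick (x), 36 long (y), top 64 mm above the underside. The last 8 mm at each end is a nose 48 wide, 10 high. Same either way round. Origin: centre of the underside. May be absent.
- mould4: aluminium arepa mould: flat plate 56 wide (x) x 80 long (y) x 14 mm high, 0.13 to 0.25 kg, with a dark wooden grip fin upright in its middle, 14 thick (x), 36 long (y), top 64 mm above the underside. The last 8 mm at each end is a nose 48 wide, 10 high. Same either way round. Origin: centre of the underside. May be absent.
- ramekin: white ceramic ramekin, 76 mm across, 42 mm high; among the moulds; leave alone. Origin: centre of the underside.
There are look-alikes about, which are no part of the job. Leave any yellow look-alike of the mould3 alone.

How it is judged:
By the outcome, as a careful person would: the job done as asked, in the order asked, and still so for the second after the job is handed in, with the robot touching nothing.
Of mould1, mould2, mould3, mould4 only 3 to 4 are there at a start; the rules pass over those that are not, and their reading is None.
At some moment in a run one of mould1, mould2, mould3, mould4 may be knocked a few centimetres aside while the robot is not near it.
Once in a run the grip may slacken for a moment while it holds something.
It also fails if it takes over 210 s, if anything falls off the work surface, if the arm or the gripper's body presses on something with over 40 N, if the wrist force passes 120 N, or if a joint passes its speed limit or range.

### The arm

A 6-joint arm with a two-finger parallel gripper is mounted at the origin on the work surface. World frame = base frame: x ahead of the robot, y to its left, z up, the work surface at z = 0. Lengths are in m, angles in rad, forces in N, time in s.
With the tool pointing down it reaches from about 0.375 to 0.975 m from the base axis. Payload 3.8 kg.
Tool frame: the origin (TCP) lies midway between the tips of the shut fingers; the grasp point (between the pads) lies 19 mm behind it; x points along the fingers, y is the direction in which the jaws open and shut, and the axes are right-handed (so a half turn about x gives the same grasp; the last joint's range is limited). The gripper opens to 88 mm and grips with 3 to 60 N. Pads are 18 mm wide; open, the fingers measure 123 mm over their backs; the gripper's body (75 mm by 187 mm) begins 45 mm behind the grasp point.
Start: joints at [-1.246, 0.264, 1.604, -0, 1.274, -0.037], TCP at [0.239, -0.631, 0.239] pointing down, gripper open.
Joint ranges: [-2.63, 2.63], [-0.94, 2.18], [0.31, 2.57], [-1.31, 4.45], [0, 2.66], [-2.55, 2.55]. Speed limits (rad/s): [2.57, 2.57, 3.14, 3.14, 3.14, 3.14].

### API

Orientations are given as a rotation vector (axis times angle).
In Python, from cell import manip, inverse_kinematics, cams, order gives the robot as it stands. Calls block until the motion is done:
- manip.move_pose(position, orientation): joint-space move of the TCP to a pose.
- manip.move_linear(position, rate=0.15, rot=None): straight line of the TCP; rot=None keeps the orientation; rate is the mean speed in m/s.
- manip.set_joints(angles): joint-space move.
- manip.set_gripper(opening, force=None): finger opening in m; force is the grip in N (None keeps the last); returns when the fingers have stopped.
- manip.dwell(seconds).
- inverse_kinematics(position, orientation): joint angles nearest the present ones, or None.
- manip.state(): the state.
- cams.capture(name): name is "scene" or "top" or "wrist"; returns a dict with "image" (420x560x3 uint8, blue, green, red), "z_map" (420x560 float32, m along the optical axis (not along the pixel's ray), 0 where there is no reading), "intrinsics" (3x3 intrinsics, pixels), "position" and "orientation" of the camera in the world; the wrist camera has in their place "T_tool_cam" (4x4, takes a point from camera to tool coordinates, whose origin is the TCP and whose axes are the tool frame's). Camera axes: x right, y down, z forward; pixel columns grow to the right and rows downward; lengths in m; the calibration is good to about 2 mm. A picture is of the moment at which its call begins: read the wrist's pose just before it.
A pose or a line that the arm cannot do raises manip.IKError and nothing moves.
- order.close_job(): hands the job in, once; it reports no verdict.
The state is a dict: "clock": time; "joint_pos": joint angles; "joint_velocities": joint speeds; "tau": joint torques, N m; "tool_pos": TCP position; "tcp_rot": TCP orientation; "contact_force": force on the tool from outside, world axes, zero at the start; "moment": the same for the moment, N m; "gripper_width": finger opening in m.
Only numpy, scipy, OpenCV 4.12 (cv2) and the standard library are available. Lean on these libraries where they do the work, as an engineer would, in place of code of your own. Each camera call takes 0.05 s, during which the arm holds its last target.

## Working session

There is one attempt and no reset: what is moved stays moved. The work goes in short steps, each a Python script; the robot and the scene stay as the last script left them, time stands still between calls to the robot, and variables do not carry over. Pictures are saved under pics/ and viewed, and the job is handed in when it is done.

```bash
ls; mkdir -p pics; python3 - <<'E'
from cell import manip,cams
import cv2
s=manip.state();print(s['clock'],s['tool_pos'],s['tcp_rot'])
for n in ['scene','top','wrist']:
    c=cams.capture(n);cv2.imwrite(f'pics/{n}0.png',c['image'])
    print(n,c['intrinsics'],c.get('position'),c.get('orientation'),c.get('T_tool_cam'))
print(manip.state()['clock'])
E
```

```text
pics
0.0 [ 0.23869538 -0.63062042  0.23739956] [ 2.02476078  0.37265069 -2.02540335]
scene [[539.67095712   0.         282.97006149]
 [  0.         539.67095712 202.49603572]
 [  0.           0.           1.        ]] [ 1.47062775 -0.09108646  1.03072021] [-1.8684017  -1.60504625  0.65637711] None
top [[493.38300379   0.         274.83197478]
 [  0.         493.38300379 207.09296975]
 [  0.           0.           1.        ]] [0.38854876 0.02911342 1.44225666] [-2.17511059  2.13263033 -0.12549415] None
wrist [[310.9774183    0.         285.40552033]
 [  0.         310.9774183  218.52482416]
 [  0.           0.           1.        ]] None None [[-9.71283209e-05 -3.01332057e-01  9.53519262e-01 -1.46252879e-01]
 [ 9.99999742e-01  6.48969403e-04  3.06950885e-04 -2.23706256e-04]
 [-7.11298968e-04  9.53519046e-01  3.01331916e-01 -7.77159424e-02]
 [ 0.00000000e+00  0.00000000e+00  0.00000000e+00  1.00000000e+00]]
0.15
```

View pics/scene0.png

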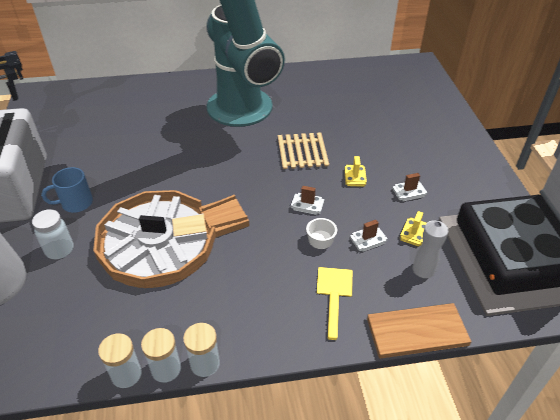

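View pics/top0.png

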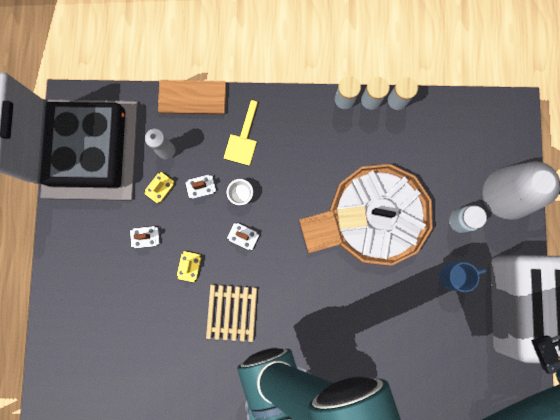

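View pics/wrist0.png

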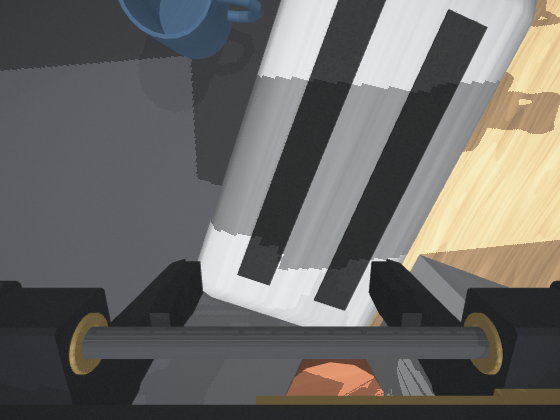

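```bash
python3 - <<'E'
import cv2
a=cv2.imread('pics/top0.png');cv2.imwrite('pics/topA.png',cv2.resize(a[150:300,120:270],(600,600),interpolation=cv2.INTER_CUBIC))
cv2.imwrite('pics/topB.png',cv2.resize(a[155:275,290:440],(750,600),interpolation=cv2.INTER_CUBIC))
E
```

```text
(no output)
```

View pics/topA.png

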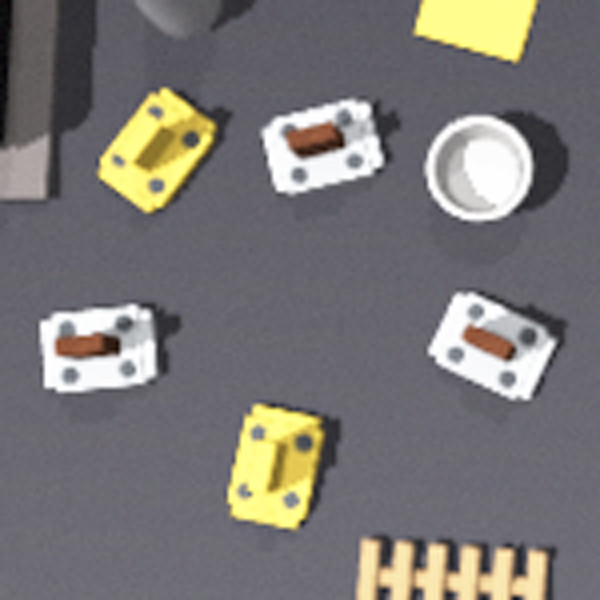

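View pics/topB.png

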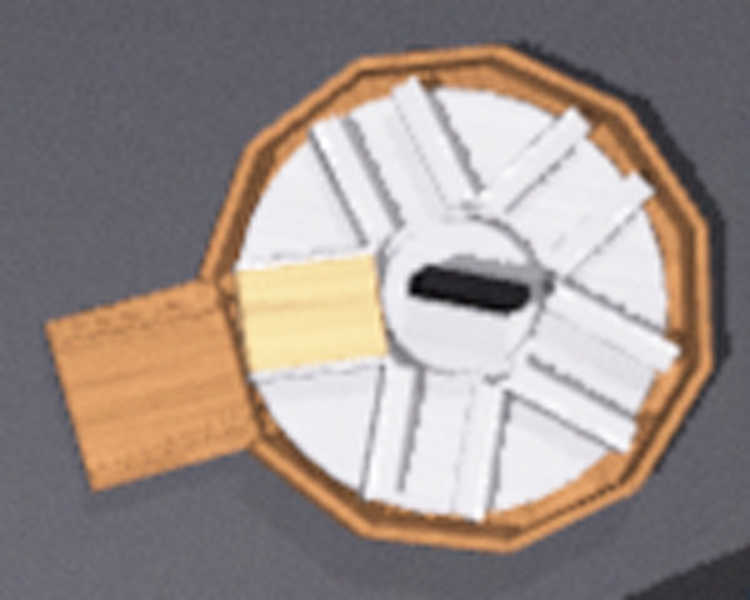

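```bash
cat > h.py <<'E'
import numpy as np,cv2
from scipy.spatial.transform import Rotation as R
from cell import manip,cams,inverse_kinematics,order
def cap(n):
    s=manip.state();c=cams.capture(n)
    T=np.eye(4)
    if n=='wrist':
        W=np.eye(4);W[:3,:3]=R.from_rotvec(s['tcp_rot']).as_matrix();W[:3,3]=s['tool_pos'];T=W@c['T_tool_cam']
    else:
        T[:3,:3]=R.from_rotvec(c['orientation']).as_matrix();T[:3,3]=c['position']
    c['T']=T;return c
def cloud(c):
    z=c['z_map'];v,u=np.indices(z.shape);K=c['intrinsics']
    P=np.stack([(u-K[0,2])/K[0,0]*z,(v-K[1,2])/K[1,1]*z,z],-1)
    W=P@c['T'][:3,:3].T+c['T'][:3,3];W[z==0]=np.nan;return W
def ray(c,px,h):
    K=c['intrinsics'];px=np.atleast_2d(px).astype(float)
    d=np.c_[(px[:,0]-K[0,2])/K[0,0],(px[:,1]-K[1,2])/K[1,1],np.ones(len(px))]@c['T'][:3,:3].T
    o=c['T'][:3,3];return (o+d*((h-o[2])/d[:,2])[:,None])[:,:2]
def proj(c,p):
    q=(np.atleast_2d(p)-c['T'][:3,3])@c['T'][:3,:3];K=c['intrinsics']
    return q[:,:2]/q[:,2:]*[K[0,0],K[1,1]]+[K[0,2],K[1,2]]
def down(phi):
    # tool x down, tool y (jaw) at world angle phi
    y=np.array([np.cos(phi),np.sin(phi),0]);x=np.array([0,0,-1.]);z=np.cross(x,y)
    return R.from_matrix(np.c_[x,y,z]).as_rotvec()
def circ(p):
    A=np.c_[2*p,np.ones(len(p))];s=np.linalg.lstsq(A,(p**2).sum(1),rcond=None)[0]
    return s[:2],np.sqrt(s[2]+s[:2]@s[:2])
E
python3 - <<'E'
from h import *
c=cap('top');W=cloud(c);im=c['image'];hsv=cv2.cvtColor(im,cv2.COLOR_BGR2HSV)
print('table z',np.nanmedian(W[280:300,160:175,2]),np.nanmedian(W[250:280,300:320,2]))
S=np.zeros(im.shape[:2],bool);S[150:280,290:450]=1
# handle top
m=S&(W[...,2]>.075)&(W[...,2]<.1);p=W[m];print('handle',p.mean(0),m.sum());r=cv2.minAreaRect(p[:,:2].astype(np.float32)*1000);print(r)
# blank
b=S&(hsv[...,0]>15)&(hsv[...,0]<30)&(hsv[...,1]>60)&(hsv[...,2]>180)&(W[...,2]>.03);p=W[b];print('blank',p.mean(0),b.sum(),cv2.minAreaRect(p[:,:2].astype(np.float32)*1000))
# wall top
w=S&(W[...,2]>.033)&(W[...,2]<.05)&(hsv[...,0]<15)&(hsv[...,1]>90);p=W[w][:,:2];cc,r=circ(p);print('wall',cc,r,len(p),np.nanmean(W[w][:,2]))
# dock
d=S&(W[...,2]>.014)&(W[...,2]<.034)&(hsv[...,0]<15)&(hsv[...,1]>90);d[:,345:]=0;p=W[d];print('dock',p.mean(0),d.sum(),cv2.minAreaRect(p[:,:2].astype(np.float32)*1000))
# moulds
A=np.zeros_like(S);A[150:300,120:270]=1
m=A&(hsv[...,1]<60)&(hsv[...,2]>170);n,l,st,ce=cv2.connectedComponentsWithStats(m.astype(np.uint8))
for i in range(1,n):
    if st[i,4]<100: continue
    q=np.argwhere(l==i)[:,::-1];h=.014;pw=ray(c,q,h);print(ce[i],st[i,4],np.nanmedian(W[l==i][:,2]),cv2.minAreaRect((pw*1000).astype(np.float32)))
f=A&(hsv[...,0]<14)&(hsv[...,1]>100)&(W[...,2]>.045);n,l,st,ce=cv2.connectedComponentsWithStats(f.astype(np.uint8))
for i in range(1,n):
    if st[i,4]>8: q=np.argwhere(l==i)[:,::-1]; print('fin',ce[i],st[i,4],np.nanmean(W[l==i],0),cv2.minAreaRect((W[l==i][:,:2]*1000).astype(np.float32)))
E
```

```text
table z -0.0008820312718889056 0.0002552441763434832
handle [ 0.52696669 -0.28253558  0.08532707] 149
((476.8728332519531, -347.7456970214844), (274.7552795410156, 49.79692459106445), 49.77547073364258)
blank [ 0.52011124 -0.1821418   0.04332846] 552 ((520.9658813476562, -183.7445526123047), (56.829010009765625, 82.09223175048828), 20.881803512573242)
wall [ 0.54648456 -0.2539965 ] 0.14415348665633915 734 0.04043620148452235
dock [ 0.49896024 -0.09142723  0.02214463] 1187 ((539.06005859375, -94.41109466552734), (203.0709991455078, 130.96768188476562), 0.25476765632629395)
[200.07329843 186.69371728] 382 0.013459614511924345 ((624.1349487304688, 262.2806396484375), (57.23292541503906, 81.76122283935547), 15.332548141479492)
[240.13426854 191.7995992 ] 499 0.00990492774413676 ((610.3519897460938, 147.47607421875), (74.11436462402344, 76.30663299560547), 1.1053543090820312)
[126.50485437 192.44660194] 103 0.011351373344801408 ((603.9571533203125, 478.262451171875), (24.622621536254883, 39.536922454833984), 88.8642578125)
[241.89688249 236.38129496] 417 0.013994052477165342 ((479.3160095214844, 133.31710815429688), (82.08541870117188, 56.90626525878906), 64.73147583007812)
[144.41044776 237.0920398 ] 402 0.013442096603584641 ((472.4041442871094, 419.0951232910156), (58.19877624511719, 81.31288146972656), 7.475042819976807)
fin [197.9375   184.203125] 64 [0.6215527  0.26075916 0.06162727] ((622.10400390625, 261.453125), (12.666786193847656, 32.368247985839844), 15.74221134185791)
fin [241.7  235.14] 50 [0.47920065 0.13220974 0.06391144] ((479.43707275390625, 132.44961547851562), (33.139774322509766, 11.320263862609863), 65.47761535644531)
fin [140.25806452 236.06451613] 62 [0.47109475 0.41654189 0.06265125] ((471.17724609375, 418.0161437988281), (11.909684181213379, 32.64225769042969), 2.7814841270446777)
```

```bash
python3 - <<'E'
from h import *
s=manip.state();M=R.from_rotvec(s['tcp_rot']).as_matrix();print(M.round(2))
for ph in np.deg2rad([-160,-70,-30,20,110,150]):
    q=inverse_kinematics([.5,-.2,.30],down(ph));print(np.rad2deg(ph),None if q is None else np.round(q,2))
E
```

```text
[[-0.    0.35 -0.94]
 [ 0.   -0.94 -0.35]
 [-1.   -0.   -0.  ]]
-160.0 [-0.43 -0.03  1.82  0.    1.35  2.37]
-70.0 [-0.43 -0.03  1.82 -0.    1.35  0.79]
-29.999999999999996 [-0.43 -0.03  1.82  0.    1.35  0.1 ]
20.0 [-0.43 -0.03  1.82 -0.    1.35 -0.78]
110.0 [-0.43 -0.03  1.82  0.    1.35 -2.35]
150.0 None
```

```bash
python3 - <<'E'
from h import *
manip.move_pose([.56,-.22,.28],down(np.deg2rad(-70)))
c=cap('wrist');np.save('pics/w1.npy',c,allow_pickle=True);cv2.imwrite('pics/w1.png',c['image']);print(manip.state()['clock'])
E
```

```text
2.1417
```

View pics/w1.png

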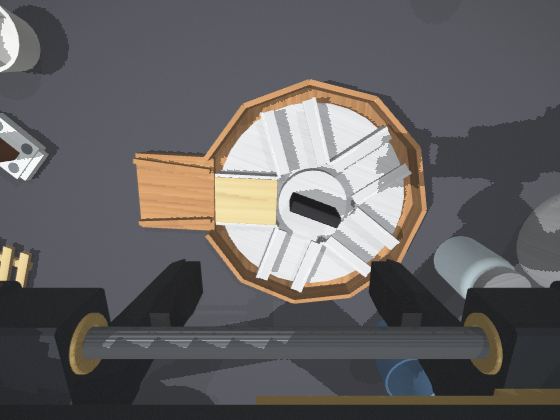

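```bash
python3 - <<'E'
import cv2
a=cv2.imread('pics/w1.png');cv2.imwrite('pics/w1a.png',cv2.resize(a[70:310,125:435],None,fx=2.5,fy=2.5,interpolation=cv2.INTER_CUBIC))
E
```

```text
(no output)
```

View pics/w1a.png

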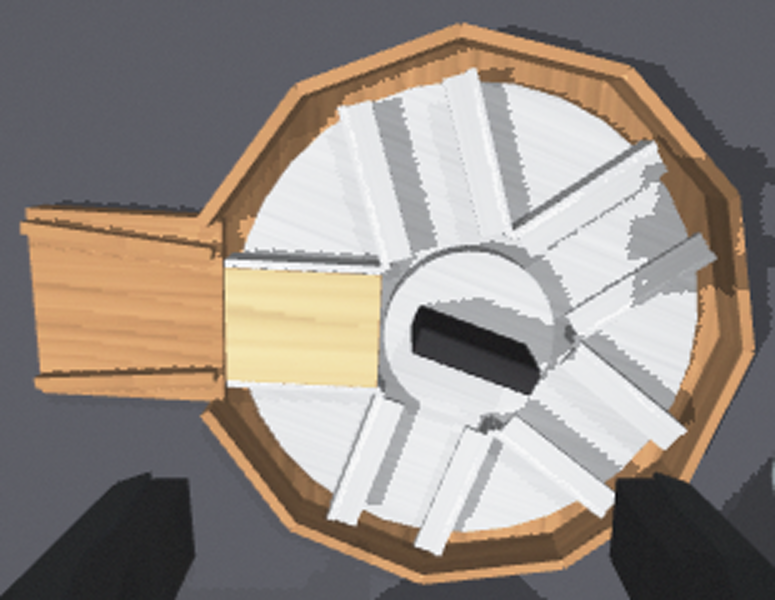

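```bash
python3 - <<'E'
from h import *
c=np.load('pics/w1.npy',allow_pickle=True).item()
f=lambda p:(np.array(p,float)+.5)/2.5-.5+[125,70]
w=ray(c,f([(462,24),(632,66),(738,190),(752,352),(425,582),(562,565),(298,86)]),.041)
cc,r=circ(w);print('centre',cc,r,(np.linalg.norm(w-cc,axis=1)-r)*1e3)
b=ray(c,f([(225,268),(380,272),(225,384),(378,387)]),.043);print('blank c',b.mean(0),b)
ch=ray(c,f([(22,225),(220,250),(218,372),(38,385)]),.031);print('cheek',ch)
go=(ch[0]+ch[3])/2;gi=(ch[1]+ch[2])/2
dk=ray(c,f([(27,225),(37,380),(223,220),(223,398)]),.021)
ang=lambda v:np.rad2deg(np.arctan2(v[1],v[0]))
print('rack y ang: cheeks',ang(go-gi),'centre->go',ang(go-cc),'->gi',ang(gi-cc), np.linalg.norm(go-cc),np.linalg.norm(gi-cc))
print('blank dir',ang(b.mean(0)-cc),np.linalg.norm(b.mean(0)-cc),ang(b[0]-b[1]),ang(b[2]-b[3]))
W=cloud(c);m=(W[...,2]>.08)&(W[...,2]<.095);m[:160]=0;m[250:]=0;m[:,:270]=0;m[:,360:]=0
# dark pixels
hs=c['image'].max(2)<60
p=W[m&hs];print('handle',p.mean(0),len(p));rr=cv2.minAreaRect((p[:,:2]*1e3).astype(np.float32));print(rr)
V,e=np.linalg.eigh(np.cov(p[:,:2].T));print(V,ang(e[:,1]))
# hub circle? blank mask
E
```

```text
centre [ 0.5492577  -0.26200917] 0.1460958458703759 [-0.03523029  0.42864236  0.39991957 -0.40329732  0.90614409 -0.80968969
 -0.49411523]
blank c [ 0.52302342 -0.18028936] [[ 0.53972991 -0.13486016]
 [ 0.56409624 -0.20775126]
 [ 0.48133985 -0.15166143]
 [ 0.50692766 -0.22688458]]
cheek [[ 0.52290843 -0.03103951]
 [ 0.54480906 -0.12806618]
 [ 0.48181734 -0.14495416]
 [ 0.44183641 -0.05632849]]
rack y ang: cheeks 108.43423992644995 centre->go 107.03277148284685 ->gi 105.9823795824606 0.22834079701707638 0.13054503437026801
blank dir 107.79804012925541 0.08582753179617944 108.48395891203693 108.78618395159225
handle [ 0.55233934 -0.26179712  0.08575464] 245
((548.728759765625, -260.56756591796875), (58.39222717285156, 13.680278778076172), 89.14508056640625)
[1.45695424e-05 3.29945782e-04] 90.27913549618467
```

```bash
cat >> h.py <<'E'
C=np.array([.549,-.2615]);PSI=np.deg2rad(18.2)
YD=np.array([-np.sin(PSI),np.cos(PSI)]);XD=np.array([np.cos(PSI),np.sin(PSI)])
def rk(x,y): return C+XD*x+YD*y
def st(t=''):
    s=manip.state();print(t,'t%.1f'%s['clock'],s['tool_pos'].round(4),'F',np.round(s['contact_force'],1),'M',np.round(s['moment'],2),'w%.4f'%s['gripper_width']);return s
def hov(p,z,phi): manip.move_pose([p[0],p[1],z],down(phi))
def lin(p,z,rate=.15): manip.move_linear([p[0],p[1],z],rate=rate)
def ok(p,z,phi): return inverse_kinematics([p[0],p[1],z],down(phi)) is not None
def twist(hx,delta):
    """hx: handle x angle (rad) now; turn by delta"""
    best=None
    for k in range(-3,4):
        ph=hx+np.pi/2+k*np.pi
        a=np.arctan2(C[1],C[0]);m=max(abs(a-ph),abs(a-ph-delta))
        if best is None or m<best[0]: best=(m,ph)
    ph=best[1];print('phi',np.rad2deg(ph),'max j6',np.rad2deg(best[0]))
    hov(C,.14,ph);manip.set_gripper(.045);lin(C,.053,.12);manip.set_gripper(.0,25);st('gripped')
    n=3
    for i in range(1,n+1): hov(C,.053,ph+delta*i/n)
    st('turned');manip.set_gripper(.045);lin(C,.15,.2);st('up')
E
python3 - <<'E'
from h import *
twist(np.deg2rad(90.2),np.deg2rad(72))
hov([.56,-.22],.28,np.deg2rad(-20) if ok([.56,-.22],.28,-.35) else 0)
c=cap('wrist');cv2.imwrite('pics/w2.png',c['image']);st()
c=cap('top');cv2.imwrite('pics/top2.png',c['image'])
E
```

```text
phi 0.19999999999998755 max j6 97.6694213959318
gripped t5.5 [ 0.5486 -0.2616  0.0534] F [-3.4  0.4  4.8] M [-0.03  0.56 -0.04] w0.0136
turned t7.0 [ 0.5494 -0.2615  0.0534] F [-2.   0.6  5.3] M [0.03 0.22 0.01] w0.0140
up t8.3 [ 0.5486 -0.2613  0.1495] F [ 0.3 -0.  -0.5] M [ 0.09 -0.2  -0.04] w0.0450
 t9.8 [ 0.5595 -0.2199  0.2787] F [ 0.6 -0.3 -0.7] M [-0.02 -0.01  0.04] w0.0451
```

View pics/w2.png

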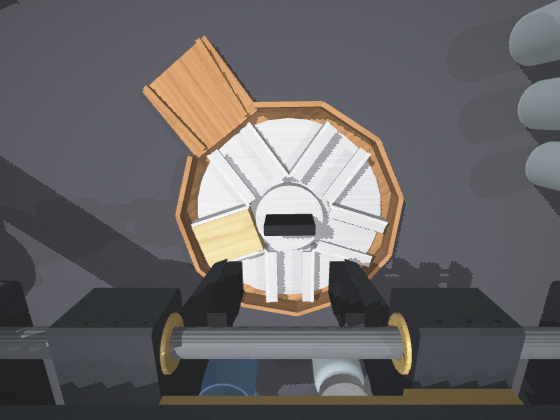

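View pics/top2.png

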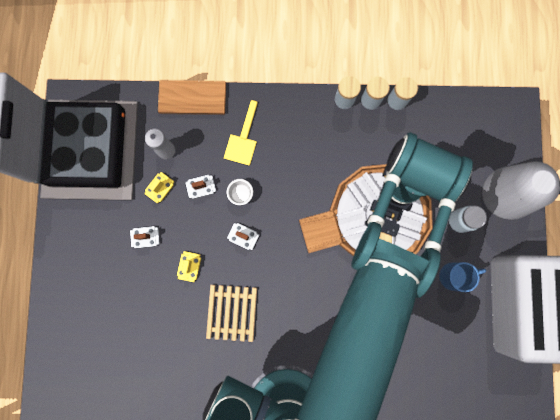

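```bash
cat >> h.py <<'E'
def find(c,guess,save=None):
    """mould pose from fin-top (z .064) and plate rect (z .014), near guess"""
    im=c['image'];hsv=cv2.cvtColor(im,cv2.COLOR_BGR2HSV);W=cloud(c)
    near=np.linalg.norm(W[...,:2]-guess,axis=-1)<.085
    out={}
    fm=near&(hsv[...,0]<18)&(hsv[...,1]>80)&(W[...,2]>.055)&(W[...,2]<.075)
    pm=near&(hsv[...,1]<70)&(hsv[...,2]>110)&(W[...,2]>.006)&(W[...,2]<.025)
    if fm.sum()>5: pf=W[fm][:,:2]; out['fin']=cv2.minAreaRect((pf*1e3).astype(np.float32)),int(fm.sum())
    n,l,s,_=cv2.connectedComponentsWithStats(pm.astype(np.uint8))
    if n>1:
        i=1+np.argmax(s[1:,4]);q=np.argwhere(l==i)[:,::-1];out['plate']=cv2.minAreaRect((ray(c,q,.014)*1e3).astype(np.float32)),int(s[i,4])
    r=out['plate'][0];a=r[2] if r[1][0]>r[1][1] else r[2]+90
    out['long']=a;
    for k in ('fin','plate'):
        if k in out: print(k,np.round(out[k][0][0],1),np.round(out[k][0][1],1),round(out[k][0][2],1),out[k][1])
    print('long',round(a,1))
    if save: cv2.imwrite(save,im)
    return out
def look(guess,phi,save,z=.25):
    # camera ends up aimed near guess: tool z axis = (sin phi... ) offset
    zt=np.cross([0,0,-1],[np.cos(phi),np.sin(phi),0])[:2]
    p=np.array(guess)-zt*.05
    hov(p,z,phi);manip.dwell(.2);c=cap('wrist');st();return find(c,guess,save)
E
python3 - <<'E'
from h import *
manip.set_gripper(.06)
o=look([.479,.133],np.deg2rad(-25),'pics/w3.png')
c=cap('top');cv2.imwrite('pics/top3.png',c['image'])
E
```

```text
t12.0 [0.5006 0.1776 0.25  ] F [-0.9  0.6 -0.3] M [-0.   -0.05 -0.  ] w0.0600
fin [478.6 136.1] [35.4 12.6] 65.3 356
plate [479.  137.1] [80.2 55.1] 66.0 1913
long 66.0
```

View pics/w3.png

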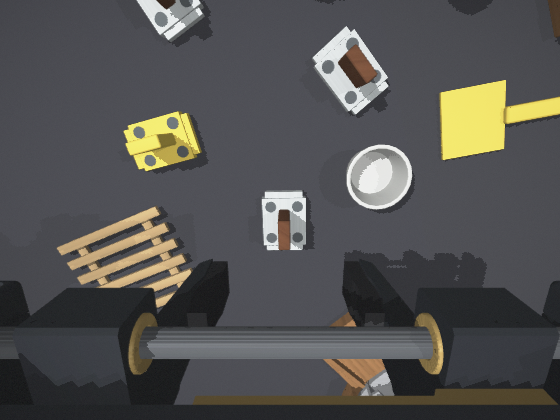

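View pics/top3.png

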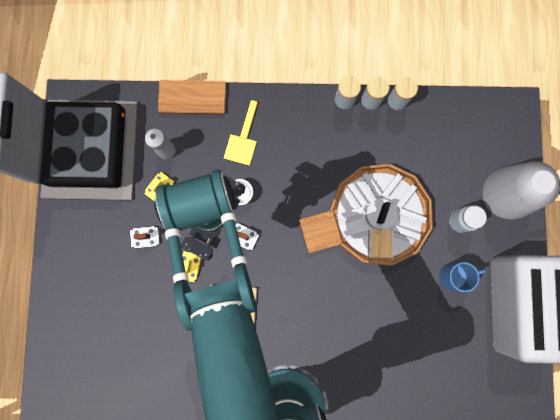

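```bash
cat >> h.py <<'E'
def pick(p,phi):
    hov(p,.12,phi);lin(p,.028,.12);manip.set_gripper(0,40);s=st('grip');lin(p,.08,.12);s=st('lift');return s['gripper_width']>.008
E
python3 - <<'E'
from h import *
print(pick([.4788,.1355],np.deg2rad(-24.4)))
c=cap('scene');cv2.imwrite('pics/s4.png',c['image'])
E
```

```text
grip t14.3 [0.4788 0.1355 0.028 ] F [ 0.1 -0.6  1. ] M [-0.04 -0.06  0.04] w0.0137
lift t14.9 [0.4785 0.1354 0.0797] F [-0.3 -0.1 -1.9] M [-0.02 -0.05  0.01] w0.0139
True
```

View pics/s4.png

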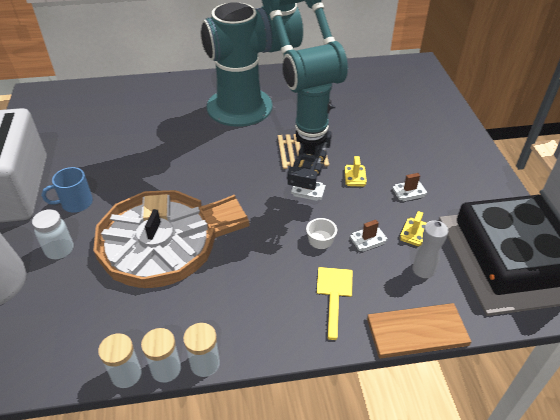

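```bash
cat >> h.py <<'E'
def todock(via=()):
    for v in via: manip.move_linear([v[0],v[1],.085],rate=.2)
    d=rk(0,.184);manip.move_pose([d[0],d[1],.09],down(PSI));s=st('over dock')
    lin(d,.060,.1);lin(d,.051,.03);s=st('down')
E
python3 - <<'E'
from h import *
todock()
c=cap('wrist');cv2.imwrite('pics/w5.png',c['image'])
c=cap('scene');cv2.imwrite('pics/s5.png',cv2.resize(c['image'][150:310,70:280],None,fx=3.5,fy=3.5,interpolation=cv2.INTER_CUBIC))
E
```

```text
over dock t16.1 [ 0.4911 -0.0863  0.0893] F [-0.3  1.2 -1.6] M [-0.06 -0.09 -0.02] w0.0136
down t17.0 [ 0.4914 -0.0867  0.0509] F [-0.8 -1.1 -2.4] M [-0.01 -0.12  0.01] w0.0135
```

View pics/w5.png

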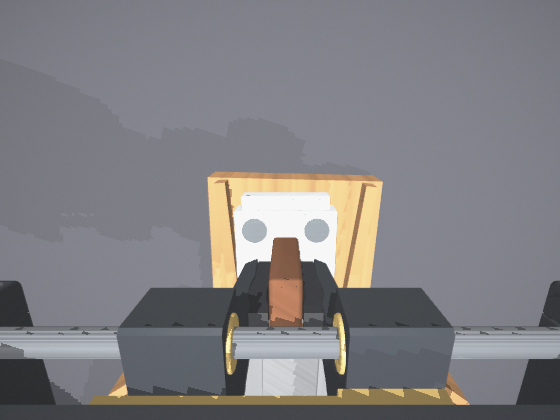

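View pics/s5.png

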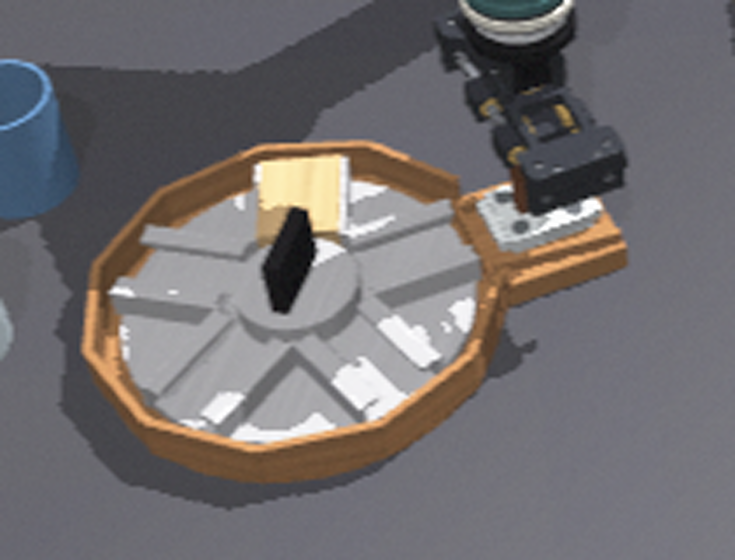

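```bash
python3 - <<'E'
from h import *
c=cap('wrist');np.save('pics/w5.npy',c,allow_pickle=True)
cv2.imwrite('pics/w5a.png',cv2.resize(c['image'][165:305,195:395],None,fx=4,fy=4,interpolation=cv2.INTER_CUBIC))
E
```

```text
(no output)
```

View pics/w5a.png

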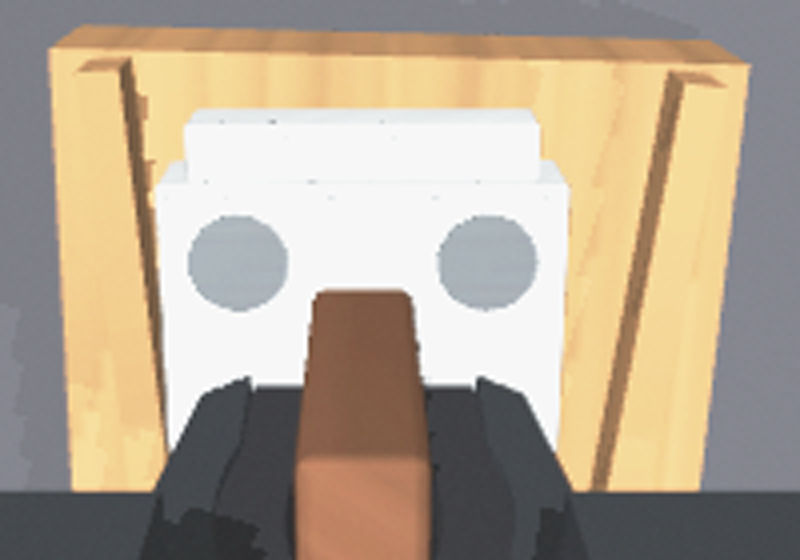

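```bash
python3 - <<'E'
from h import *
c=np.load('pics/w5.npy',allow_pickle=True).item()
f=lambda p:(np.array(p,float)+.5)/4-.5+[195,165]
a=ray(c,f([(50,48),(750,66)]),.021);d=a[1]-a[0];m=a.mean(0)
print(a,np.linalg.norm(d),'yaw edge',np.rad2deg(np.arctan2(d[1],d[0])),'mid ang',np.rad2deg(np.arctan2(*(m-C)[::-1]))-90,np.linalg.norm(m-C))
k=ray(c,f([(130,66),(168,450),(668,80),(597,490)]),.031)
L=np.c_[(k-C)@XD,(k-C)@YD];print('cheek rackframe',L.round(4))
n=ray(c,f([(185,124),(540,124),(158,186),(567,184)]),[.031]);print('nose',np.c_[(n-C)@XD,(n-C)@YD].round(4))
print(a@np.eye(2)-C, (a-C)@XD,(a-C)@YD)
E
```

```text
[[ 0.4338248  -0.05556007]
 [ 0.52970366 -0.0267184 ]] 0.10012291524645905 yaw edge 16.742007950672072 mid ang 16.967828403619578 0.23038992028972033
cheek rackframe [[-0.0319  0.2309]
 [-0.0295  0.173 ]
 [ 0.0409  0.229 ]
 [ 0.0349  0.1663]]
nose [[-0.0249  0.2229]
 [ 0.0238  0.2229]
 [-0.029   0.214 ]
 [ 0.0279  0.2143]]
[[-0.1151752   0.20593993]
 [-0.01929634  0.2347816 ]] [-0.04509099  0.05499951] [0.23161041 0.22906288]
```

```bash
sed -i 's/PSI=np.deg2rad(18.2)/PSI=np.deg2rad(17.0)/' h.py; cat >> h.py <<'E'
def slide(y0=.184,y1=.081,lim=10,rate=.06,step=.012,z=.0492,x=0):
    y=y0;F0=manip.state()['contact_force']
    while y>y1+1e-6:
        y=max(y1,y-(step if y>.1 else .004));p=rk(x,y);manip.move_linear([p[0],p[1],z],rate=rate)
        s=manip.state();F=s['contact_force']-F0;fy=F[:2]@YD;fx=F[:2]@XD
        print('y%.3f fx%.1f fy%.1f fz%.1f w%.4f mz%.2f'%(y,fx,fy,F[2],s['gripper_width'],s['moment'][2]))
        if fy>lim or abs(fx)>lim: print('STOP');return y
    return y
E
python3 - <<'E'
from h import *
d=rk(0,.184);manip.move_pose([d[0],d[1],.053],down(PSI));lin(d,.0492,.03);st('d')
manip.dwell(.2)
print(slide()); st()
c=cap('scene');cv2.imwrite('pics/s6.png',cv2.resize(c['image'][150:310,70:280],None,fx=3.5,fy=3.5,interpolation=cv2.INTER_CUBIC))
E
```

```text
d t17.6 [ 0.4951 -0.0856  0.049 ] F [ 0.4 -1.5 -0.7] M [-0.03 -0.14 -0.01] w0.0135
y0.172 fx-0.7 fy0.4 fz0.9 w0.0135 mz-0.03
y0.160 fx-0.1 fy0.6 fz-0.0 w0.0134 mz-0.00
y0.148 fx-0.7 fy0.2 fz-1.1 w0.0133 mz-0.02
y0.136 fx-1.4 fy0.7 fz-0.7 w0.0137 mz-0.03
y0.124 fx-0.5 fy-0.1 fz-0.7 w0.0140 mz-0.00
y0.112 fx-0.9 fy-0.3 fz-0.7 w0.0138 mz-0.06
y0.100 fx-1.1 fy-0.0 fz-1.0 w0.0137 mz-0.01
y0.096 fx-1.1 fy-0.5 fz-0.1 w0.0137 mz-0.07
y0.092 fx-1.0 fy0.2 fz-0.8 w0.0137 mz-0.02
y0.088 fx-0.7 fy1.0 fz-0.5 w0.0138 mz0.06
y0.084 fx-1.3 fy1.1 fz-1.1 w0.0137 mz-0.02
y0.081 fx-0.2 fy8.6 fz3.4 w0.0138 mz-0.05
0.081
 t21.6 [ 0.524  -0.1818  0.0489] F [-1.9  8.2  2.6] M [ 1.3   0.33 -0.05] w0.0138
```

View pics/s6.png

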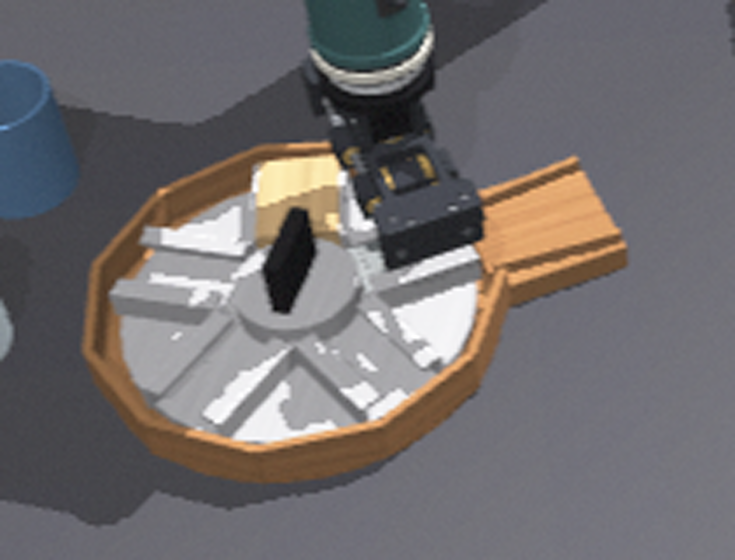

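```bash
python3 - <<'E'
from h import *
manip.set_gripper(.03);p=rk(0,.081);lin(p,.17,.2);p=rk(-.02,.12)
hov(p,.22,PSI);c=cap('wrist');cv2.imwrite('pics/w7.png',c['image']);st()
E
```

```text
t23.2 [ 0.494  -0.1523  0.2182] F [ 0.1 -0.   0.8] M [-0.07 -0.09  0.01] w0.0299
```

View pics/w7.png

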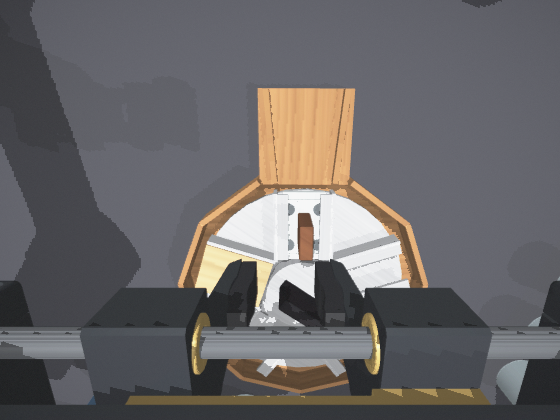

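```bash
python3 - <<'E'
from h import *
twist(np.deg2rad(161),np.deg2rad(72))
manip.set_gripper(.06)
o=look([.623,.262],np.deg2rad(15),'pics/w8.png')
c=cap('scene');cv2.imwrite('pics/s8.png',c['image'])
E
```

```text
phi -108.99999999999999 max j6 83.53057860406817
gripped t26.9 [ 0.5493 -0.2616  0.0535] F [0.1 0.7 3.3] M [ 0.17  0.04 -0.02] w0.0139
turned t28.3 [ 0.5489 -0.2608  0.0534] F [-0.7  3.7  6.7] M [0.65 0.16 0.06] w0.0137
up t29.6 [ 0.5486 -0.2613  0.1494] F [-0.6  0.9 -0.2] M [ 0.   -0.03 -0.02] w0.0450
 t32.3 [0.6104 0.3095 0.2499] F [-0.2  0.7  0.4] M [-0.05 -0.14 -0.01] w0.0598
fin [621.8 265.6] [12.5 34.5] 15.3 349
plate [621.9 265.8] [55.5 80.5] 15.8 2019
long 105.8
```

View pics/w8.png

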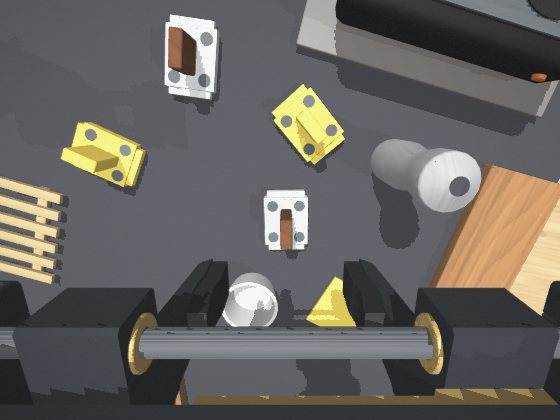

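View pics/s8.png

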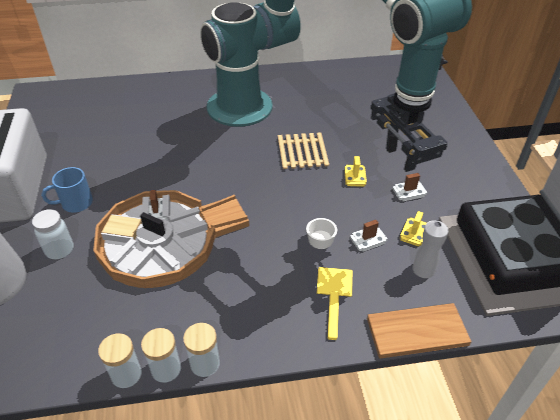

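```bash
cat >> h.py <<'E'
def dockit(via=()):
    for v in via: manip.move_linear([v[0],v[1],.085],rate=.25)
    d=rk(0,.184);manip.move_pose([d[0],d[1],.085],down(PSI));s=st('over dock')
    lin(d,.060,.1);lin(d,.0492,.04);st('down')
E
python3 - <<'E'
from h import *
assert pick([.622,.264],np.deg2rad(15.6))
dockit([(.53,.255)])
c=cap('wrist');cv2.imwrite('pics/w9.png',c['image'])
E
```

```text
grip t34.7 [0.6221 0.264  0.0281] F [0.1 0.1 0.4] M [-0.02 -0.18 -0.  ] w0.0140
lift t35.2 [0.6218 0.2639 0.08  ] F [-0.1  1.  -2.4] M [-0.05 -0.03  0.01] w0.0138
over dock t37.0 [ 0.4959 -0.0851  0.0851] F [ 0.1  0.7 -2.5] M [-0.01 -0.08 -0.01] w0.0137
down t37.9 [ 0.4951 -0.0855  0.0491] F [-0.8  0.1 -2.5] M [-0.06 -0.09  0.03] w0.0137
```

View pics/w9.png

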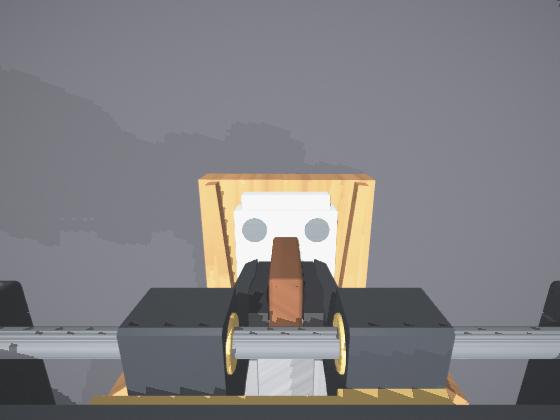

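```bash
python3 - <<'E'
from h import *
d=rk(0,.184);lin(d,.0475,.02);s=st('touch')
print(slide(z=.0482)); st()
E
```

```text
touch t38.2 [ 0.4951 -0.0856  0.049 ] F [-4.5  0.9  9.9] M [ 0.14  0.72 -0.04] w0.0135
y0.172 fx3.7 fy-4.5 fz-7.0 w0.0137 mz0.05
y0.160 fx3.8 fy-3.4 fz-4.4 w0.0137 mz0.03
y0.148 fx4.7 fy-2.3 fz-4.7 w0.0136 mz-0.00
y0.136 fx4.1 fy-1.4 fz-3.1 w0.0137 mz0.03
y0.124 fx4.0 fy-1.8 fz-3.7 w0.0137 mz0.02
y0.112 fx3.5 fy-1.1 fz-3.6 w0.0133 mz0.01
y0.100 fx3.4 fy-2.0 fz-5.1 w0.0137 mz0.06
y0.096 fx4.5 fy-2.3 fz-8.4 w0.0137 mz0.01
y0.092 fx4.4 fy-2.2 fz-8.4 w0.0136 mz-0.02
y0.088 fx3.8 fy-2.1 fz-9.2 w0.0138 mz0.04
y0.084 fx3.7 fy-2.1 fz-10.6 w0.0136 mz0.01
y0.081 fx4.8 fy6.8 fz-4.5 w0.0137 mz-0.01
0.081
 t41.9 [ 0.5245 -0.182   0.0482] F [-1.9  8.8  5.4] M [ 1.29  0.15 -0.01] w0.0137
```

```bash
python3 - <<'E'
from h import *
manip.set_gripper(.03);p=rk(0,.081);lin(p,.17,.2);p=rk(-.02,.12)
hov(p,.22,PSI);c=cap('wrist');cv2.imwrite('pics/w10.png',c['image'])
twist(np.deg2rad(233),np.deg2rad(72))
manip.set_gripper(.06)
o=look([.4715,.419],np.deg2rad(5),'pics/w11.png')
c=cap('scene');cv2.imwrite('pics/s11.png',c['image'])
E
```

```text
phi -36.999999999999986 max j6 60.469421395931825
gripped t46.1 [ 0.5487 -0.2612  0.0534] F [-3.   1.7  4.7] M [ 0.3   0.4  -0.03] w0.0137
turned t47.6 [ 0.5487 -0.2615  0.0533] F [-3.6  0.8  5.5] M [0.13 0.51 0.03] w0.0137
up t48.9 [ 0.5486 -0.2613  0.1494] F [ 0.1 -0.6 -0.4] M [ 0.03 -0.12  0.02] w0.0452
 t52.1 [0.4675 0.4684 0.2499] F [0.6 0.1 0.7] M [-0.06 -0.12  0.03] w0.0601
fin [470.2 422.1] [12.5 35.8] 5.3 346
plate [469.9 423.1] [55.8 80.4] 6.1 2014
long 96.1
```

View pics/w10.png

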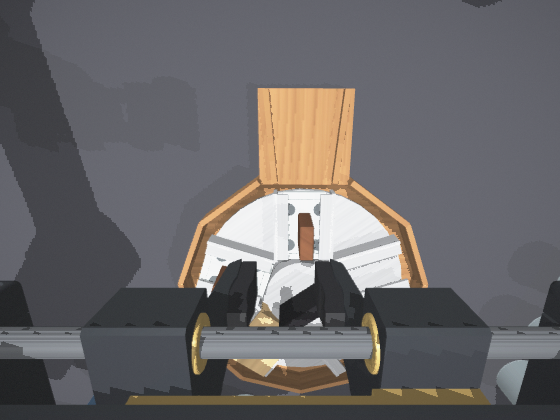

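View pics/w11.png

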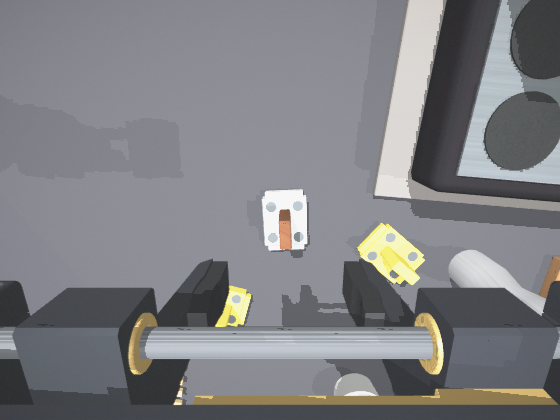

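View pics/s11.png

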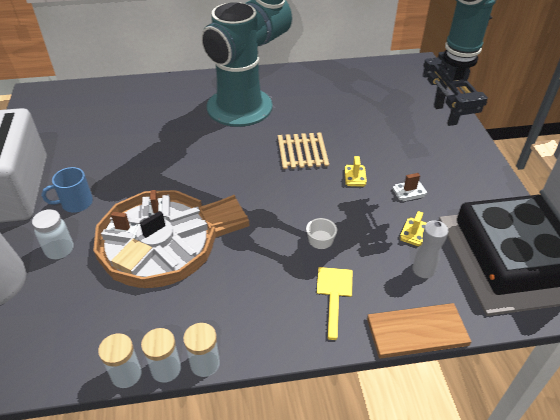

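```bash
python3 - <<'E'
from h import *
assert pick([.4702,.4212],np.deg2rad(5.8))
dockit([(.51,.30),(.5,.1)])
c=cap('wrist');cv2.imwrite('pics/w12.png',c['image'])
E
```

```text
grip t54.5 [0.4703 0.4212 0.0281] F [-0.5  0.3  0.6] M [ 0.01 -0.11 -0.03] w0.0138
lift t55.1 [0.47   0.4211 0.08  ] F [-0.5  0.2 -2.6] M [-0.07 -0.09 -0.02] w0.0133
over dock t57.4 [ 0.4955 -0.0844  0.0849] F [ 0.3  0.5 -2.2] M [-0.01 -0.09  0.06] w0.0134
down t58.2 [ 0.4951 -0.0855  0.0491] F [-0.6  0.7 -2.2] M [-0.03 -0.09 -0.01] w0.0134
```

View pics/w12.png

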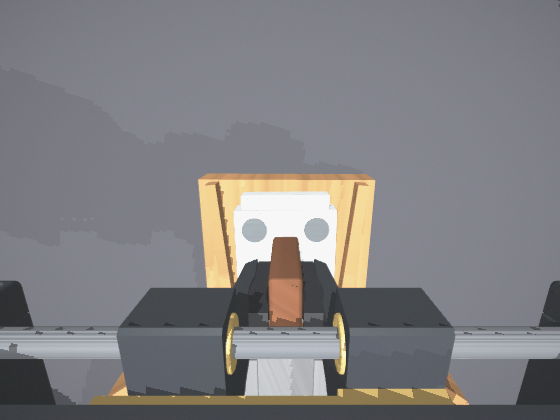

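```bash
python3 - <<'E'
from h import *
d=rk(0,.184);lin(d,.0478,.02);s=st('touch')
print(slide(z=.0482)); st()
manip.set_gripper(.03);p=rk(0,.081);lin(p,.17,.2);p=rk(-.02,.12)
hov(p,.22,PSI);c=cap('wrist');cv2.imwrite('pics/w13.png',c['image'])
E
```

```text
touch t58.5 [ 0.4951 -0.0856  0.049 ] F [-4.5  1.   8. ] M [ 0.06  0.59 -0.04] w0.0137
y0.172 fx3.6 fy-4.9 fz-4.3 w0.0131 mz-0.02
y0.160 fx3.3 fy-2.9 fz-2.9 w0.0138 mz-0.02
y0.148 fx3.4 fy-2.7 fz-1.8 w0.0138 mz0.00
y0.136 fx4.8 fy-1.3 fz-1.8 w0.0137 mz0.03
y0.124 fx3.8 fy-1.8 fz-1.7 w0.0140 mz-0.01
y0.112 fx2.9 fy-1.7 fz-2.5 w0.0135 mz0.05
y0.100 fx3.1 fy-2.1 fz-2.4 w0.0139 mz-0.01
y0.096 fx4.9 fy-2.7 fz-6.0 w0.0137 mz0.05
y0.092 fx4.0 fy-1.6 fz-5.7 w0.0134 mz0.03
y0.088 fx4.3 fy-2.2 fz-7.2 w0.0136 mz-0.03
y0.084 fx4.8 fy-2.8 fz-8.4 w0.0139 mz0.04
y0.081 fx4.8 fy5.7 fz-1.4 w0.0138 mz0.06
0.081
 t62.2 [ 0.5245 -0.182   0.0482] F [-1.6  7.9  6.6] M [1.33 0.22 0.06] w0.0138
```

View pics/w13.png

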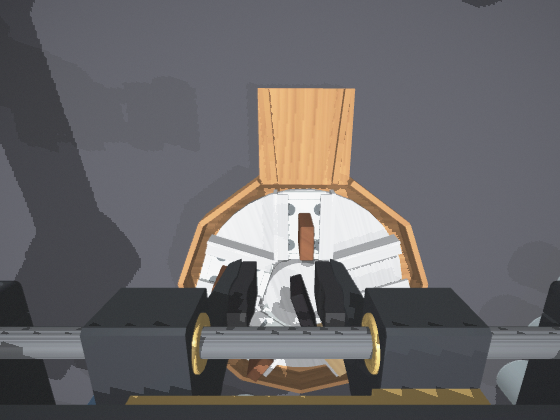

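```bash
python3 - <<'E'
from h import *
twist(np.deg2rad(305),np.deg2rad(144))
p=rk(-.02,.12);hov([.56,-.22],.28,np.deg2rad(-70));manip.dwell(.5);c=cap('wrist');cv2.imwrite('pics/w14.png',c['image'])
manip.set_joints([-1.246,.264,1.604,0,1.274,-.037]);manip.dwell(.3)
c=cap('scene');cv2.imwrite('pics/s14.png',c['image'])
c=cap('top');cv2.imwrite('pics/top14.png',c['image']);st()
E
```

```text
phi -145.0 max j6 119.53057860406818
gripped t68.0 [ 0.5489 -0.2618  0.0534] F [-2.2  0.2  3.2] M [-0.07  0.3  -0.04] w0.0138
turned t70.5 [ 0.5486 -0.2606  0.0534] F [-3.2  3.3  7.8] M [ 0.46  0.4  -0.  ] w0.0137
up t71.7 [ 0.5486 -0.2613  0.1494] F [0.1 0.7 0. ] M [-0.06 -0.08 -0.06] w0.0451
 t75.7 [ 0.2392 -0.631   0.2387] F [-0.7 -0.1  0.1] M [-0.    0.03  0.06] w0.0451
```

View pics/w14.png

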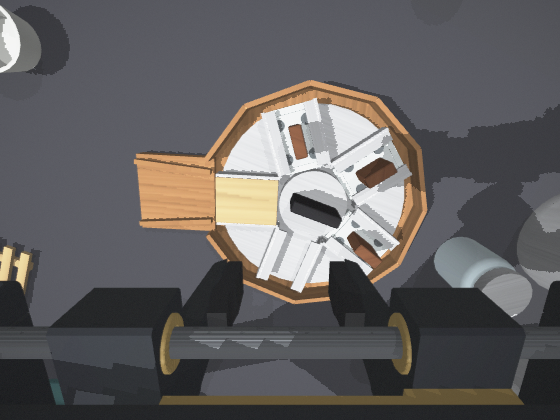

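View pics/s14.png

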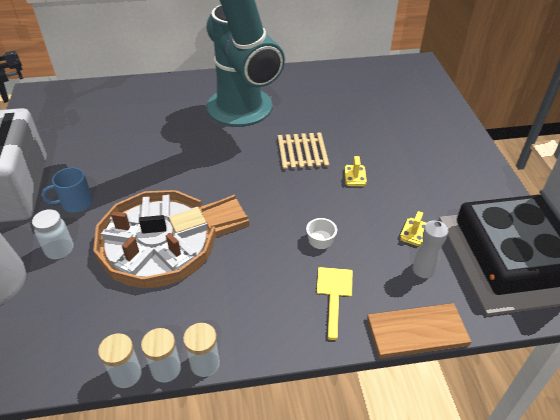

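View pics/top14.png

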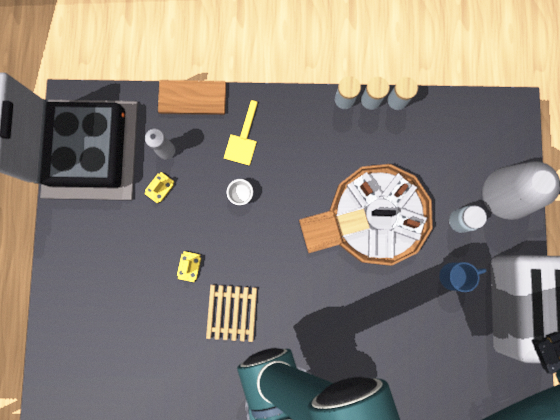

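```bash
python3 - <<'E'
from h import *
c=cap('top');W=cloud(c);hsv=cv2.cvtColor(c['image'],cv2.COLOR_BGR2HSV)
S=np.linalg.norm(W[...,:2]-C,axis=-1)<.125
f=S&(hsv[...,0]<14)&(hsv[...,1]>100)&(W[...,2]>.07);n,l,s,_=cv2.connectedComponentsWithStats(f.astype(np.uint8))
for i in range(1,n):
    if s[i,4]>8:
        p=(np.array(cv2.minAreaRect((W[l==i][:,:2]*1e3).astype(np.float32))[0])/1e3-C);print(s[i,4],'r',np.linalg.norm(p).round(4),'ang-gate',(np.rad2deg(np.arctan2(p[1],p[0]))-107)%72)
m=(np.linalg.norm(W[...,:2]-C,axis=-1)<.05)&(W[...,2]>.075)&(c['image'].max(2)<70);print(cv2.minAreaRect((W[m][:,:2]*1e3).astype(np.float32)))
E
```

```text
74 r 0.0836 ang-gate 71.60360114760202
67 r 0.0836 ang-gate 71.666237774168
73 r 0.0829 ang-gate 71.32199644171322
((548.5438232421875, -261.3254699707031), (60.50321578979492, 14.065726280212402), 89.52481079101562)
```

All three moulds sit at about 83–84 mm radius on their bay angles, and the handle is at 89.5° (the click is at 89°). I'm handing the job in.

```bash
python3 -c "
from cell import order
print(order.close_job())"
```

```text
the job is handed in; nothing more can be done
None
```

The job is done and handed in. All three moulds on the counter (no fourth was in view) went over the dock into bays 3, 2 and 1. Each slide ended firmly against the back stop, pushing with about 6–9 N. I then clicked the turret two more steps, so the blanked-off bay 4 closes the gate.

- **Moulds:** in the last pictures the fins sit 83–84 mm from the axis and within 1° of their bay directions, so all three are fully home.
- **Turret:** the handle reads 89.5° against the 89° expected, so it is resting on a click.
- **Surroundings:** the ramekin and both yellow look-alikes look unmoved, and the arm is clear. It was back at its start pose at about 76 s.
- **Disagreement, corrected:** my first estimate of the rack's yaw was about 1.2° too large. I spotted it with the first mould at the dock and corrected it before sliding. No other check failed.

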